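# Put the burnisher away in its case

## Robot

A 6-joint arm with a two-finger parallel gripper is mounted at the origin on the work surface. World frame = base frame: x ahead of the robot, y to its left, z up, the work surface at z = 0. Lengths are in m, angles in degrees, forces in N, time in s.
With the tool pointing down it reaches from about 0.4 to 0.825 m from the base axis. Payload 7 kg.
Tool frame: the origin (TCP) lies midway between the tips of the shut fingers; the grasp point (between the pads) lies 19 mm behind it; z points along the fingers, y is the line along which they close (so a half turn about z gives the same grasp; the last joint's range is limited). The gripper opens to 88 mm and grips with 3 to 60 N. Pads are 19 mm wide; open, the fingers measure 130 mm over their backs; the gripper's body (78 mm by 193 mm) begins 47 mm behind the grasp point.
Start: joints at [-47.894, 20.546, 0.682, 0, -70.136, -16.507], TCP at [0.292, -0.609, 0.199] pointing down, gripper open.
Joint ranges: [-176.03, 176.03], [-82.01, 121.73], [-58.28, 71.71], [-173.87, 95.51], [-174.79, -0.11], [-173.66, 173.66]. Speed limits (degrees/s): [136.94, 136.94, 172.46, 180, 180, 180].

## Interface

Orientations are given as [roll, pitch, yaw] about the fixed x, y, z axes, in that order (R = Rz(yaw) Ry(pitch) Rx(roll)).
In Python, from plant import ctrl gives the robot as it stands. The module is installed in compiled form; this text tells all that it offers.
- The arm moves only by the tool send_rows, never from a script. Its argument "plan" is a list that holds one entry, the list of rows, each a list of 6 numbers: the shift along the tool's x, y, z in shares of 80 cm (1.0 is 80 cm), then the turn, a rotation vector about the tool's x, y, z in shares of 180 degrees (1.0 is 180 degrees). A call has 1 to 8 rows; each row is the pose to reach, as a shift and turn from the pose commanded when the call began, along the tool's axes at that moment; what a row does not reach only later rows make up. A row lasts 1/12 s, in which the tool goes at most 41.7 mm and 7.16 degrees, less where a joint would pass 70% of its speed; a pose out of reach is approached as far as the arm can. Shift and turn numbers lie between -1 and 1, and a call with a number outside is refused. A call with a gripper value outside its range is refused whole. "fingers" is the opening, from 0 (shut) to 1 (fully open), set as the call begins (left out, the last holds). The fingers move at their own pace and stop on an object; the grip force is fixed at half the most. Time passes only in rows, so rows that repeat a pose let the fingers close. It gives the time, the measured TCP pose, the force, the opening and the grip force at its end, in the units of the state.
- ctrl.get_obs(): the state, without advancing time (a new reading comes with each control period).
- ctrl.snapshot(name): name is "side" or "top" or "wrist"; returns a dict with "img" (384x512x3 uint8, red, green, blue), "K" (3x3 intrinsics, pixels), "pose" (4x4, takes a point from camera to world coordinates). Camera axes: x right, y down, z forward; pixel columns grow to the right and rows downward; lengths in m; the calibration is good to about 2 mm. A picture is of the moment at which its call begins. There is no depth.
- ctrl.close_job(): hands the job in; it is judged then, once.
The state is a dict: "clock": time; "joint_pos": joint angles; "qvel": joint speeds; "tau": joint torques, N m; "tool_pos": TCP position; "orientation": TCP orientation; "force": force on the tool from outside, world axes, zero at the start; "moment": the same for the moment, N m; "opening": finger opening in m; "gripper_force": force on a finger pad.
Only numpy, scipy, OpenCV 4.12 (cv2) and the standard library are available. Lean on these libraries where they do the work, as an engineer would, in place of code of your own. Each camera call takes 0.05 s, during which the arm holds its last target. There are 200 camera calls.

## Task

Open the wooden case until its lid stands open by itself, lift the burnisher off its sloping rest and lay it, without dropping it, in the two cork saddles inside the case with its steel end towards the hinge, then close the lid fully. Leave the hammer, steel block, jar and copper dish where they are.

Things in the scene. Friction and masses are not known exactly. Their poses are not given: they have to be found in the camera images.
- case: Dark wooden clamshell case, fixed to the bench, lined in blue. Base 140 (x) x 110 (y) x 30 mm, walls and floor 6 mm thick. Origin: centre of its underside, on the bench; x points to the hinge side (away from the robot, give or take 0.3 rad), z up. Two cork saddles inside; beside and between them the floor (6 mm above the bench) is free for fingers.
- case_rest (a point): Point in the case where the burnisher's origin lies when it rests in the saddles: 20 mm from the case's centre towards the robot (case x = -20, y = 0), 25 mm above the bench. Axes as the case's; the burnisher's x then lies along the case's x, its blade towards the hinge.
- saddle_handle (a point): Cork saddle for the end of the handle, 12 mm long (x), 45 mm wide (y); this point: middle of its notch's floor, 44 mm from the case's centre towards the robot, 16 mm above the bench. Notch 25 mm wide, 10 mm deep, open at the top and at both ends. Axes as the case's.
- saddle_blade (a point): Cork saddle for the steel blade, 10 mm long (x), 34 mm wide (y); this point: middle of its notch's floor, 30 mm from the case's centre towards the hinge, 21.5 mm above the bench. Notch 14 mm wide, 9 mm deep. Axes as the case's.
- case_lid (a joint): Lid angle, rad: 0 closed, 1.75 fully open (standing up, leaning a little back over the hinge). Sprung hinge: let go below about 0.75 rad, the lid falls shut by itself; above about 0.8 rad the spring swings it open and holds it there. Under 1 N at the knob lifts it from closed; about 2 N at the knob, pushed from behind towards the robot, starts it from open.
- case_knob (a point): Centre of the lid's brass barrel knob: 20 mm diameter, 26 mm long along the case's y, on a 9 mm stem, 24 mm above the lid's top, 15 mm in from its front edge; 70 mm above the bench when closed. Turns with the lid: 125 mm from the hinge along the lid and 40 mm out from it. Pinched by its flat ends, it turns between the pads as the lid swings.
- case_hinge (a point): Middle of the hinge line, which runs along the case's y, 70 mm from the case's centre on its far side, 30 mm above the bench. The lid is a shell 140 x 110 x 16 mm, its top 16 mm above the hinge line when closed.
- rest: Painted rest, fixed: grey base 125 x 80 x 12 mm; two posts, white-notched, hold the burnisher at 28 degrees, blade high and away from the robot (within 0.3 rad), handle's end against a stop. Origin: on the bench, middle of the base's near edge; x: way the blade points. The burnisher's origin is 52.5 mm along x, 78 mm up. Notches, open on top, hold the handle's last 10 mm and the blade.
- burnisher: Burnisher, 103 mm long, 42 to 84 g: squared ochre wood handle 56 x 18 x 18 mm, brass ferrule (14 mm diameter, 8 mm), round steel blade (7 mm diameter, 39 mm). Origin: centre of the handle; x along it to the blade tip, 75 mm away; z out of its upper face (on the rest tilted 28 degrees from vertical back towards the robot). Balance about 13 mm from the origin towards the blade.
- hammer: Bystander: hammer 220 mm long lying on its side; leave it.
- bench_block: Bystander: square steel bench block 64 x 64 x 20 mm; leave it.
- jar: Bystander: capped glass jar, 52 mm diameter, 85 mm tall, origin under its centre; leave it.
- dish: Bystander: small copper dish, 60 mm diameter, 22 mm tall, origin under its centre; leave it.
Things that resemble listed ones, but are neither listed nor needed, are in the scene too. There is more than one size of the burnisher; the job needs the middle-sized.

How it is judged (in metres and radians):
On the way, in this order (a step that is already met when the one before it is completed fails the run):
1. the lid stands open by itself, not touched by the robot (value of joint case_lid above 1.6 rad and contact force between the fingers and case below 0.1 N and distance between burnisher and case_rest above 0.05 m), for 0.2 s.
2. the burnisher lies in the saddles, let go, with the lid still open (value of joint case_lid above 1.4 rad and x of burnisher in the frame of case_rest between -0.017 and 0.012 m and y of burnisher in the frame of case_rest between -0.008 and 0.008 m and z of burnisher in the frame of case_rest below 0.004 m and angle between the x axis of burnisher and the x axis of case, either way round below 0.15 rad and contact force between the fingers and burnisher below 0.1 N and linear speed of burnisher below 0.05 m/s), for 0.2 s.
At the end, for the whole second after the job is handed in: The lid is shut (within 0.04 rad) and the burnisher lies still in both saddles: its origin within 8 mm of the rest point across the case, 17 mm towards the front and 12 mm towards the hinge along it, 4 mm in height, along the case within 0.15 rad, blade towards the hinge (value of joint case_lid below 0.04 rad and x of burnisher in the frame of case_rest between -0.017 and 0.012 m and y of burnisher in the frame of case_rest between -0.008 and 0.008 m and z of burnisher in the frame of case_rest between -0.004 and 0.004 m and angle between the x axis of burnisher and the x axis of case, either way round below 0.15 rad and linear speed of burnisher below 0.02 m/s); the robot touches nothing.
It fails at once if the burnisher is dropped: it moves faster than 0.6 m/s out of the fingers (linear speed of burnisher above 0.6 m/s and contact force between the fingers and burnisher below 0.1 N).
It fails at once if a bystander is moved by more than 20 mm or the jar tipped (distance of any of hammer, bench_block, jar, dish from where it was at the start of the episode above 0.02 m or angle between jar's own z axis and vertical above 0.5 rad).
It also fails if it takes over 70 s, if anything falls off the work surface, if the arm or the gripper's body presses on something with over 40 N, if the wrist force passes 120 N, or if a joint passes its speed limit or range.

## Working session

There is one attempt and no reset: what is moved stays moved. The work goes in short steps, Python scripts to look and compute and a tool call to move; the robot and the scene stay as the last step left them, time stands still between calls to the robot, and variables do not carry over. Pictures are saved under pics/ and viewed, at most 10 in all, crops included, and the job is handed in when it is done.

Besides the shell and the picture viewer there is one more tool, called after ">>>" as name(argument=value, ...) on one line, values as JSON. send_rows: Moves the arm, as the interface text tells. Its arguments: {"type":"object","properties":{"plan":{"type":"array","items":{"type":"array","items":{"type":"array","items":{"type":"number"}}}},"fingers":{"type":"number"}},"required":["plan"]}

```bash
mkdir -p pics; cat > h.py <<'E'
import numpy as np,cv2,pickle
from plant import ctrl
from scipy.spatial.transform import Rotation as Ro
def snap(n,f):
    s=ctrl.snapshot(n); pickle.dump(s,open(f'pics/{f}.pkl','wb')); return s
def load(f): return pickle.load(open(f'pics/{f}.pkl','rb'))
def save(img,f): cv2.imwrite(f'pics/{f}.png',cv2.cvtColor(img,cv2.COLOR_RGB2BGR))
def ray(s,u,v):
    d=s['pose'][:3,:3]@np.linalg.solve(s['K'],[u,v,1]); return s['pose'][:3,3],d
def atz(s,u,v,z):
    o,d=ray(s,u,v); return o+d*(z-o[2])/d[2]
def proj(s,p):
    T=np.linalg.inv(s['pose']); q=s['K']@(T[:3,:3]@np.array(p)+T[:3,3]); return q[:2]/q[2]
def tri(l):
    A=0;b=0
    for s,u,v in l:
        o,d=ray(s,u,v); d=d/np.linalg.norm(d);P=np.eye(3)-np.outer(d,d);A=A+P;b=b+P@o
    return np.linalg.solve(A,b)
def crop(s,u0,v0,u1,v1,k): return cv2.resize(s['img'][v0:v1,u0:u1],None,fx=k,fy=k,interpolation=cv2.INTER_CUBIC)
def R(o): return Ro.from_euler('xyz',o,degrees=True)
E
python3 - <<'E'
from h import *
o=ctrl.get_obs(); print(o)
t=snap('top','t0');s=snap('side','s0')
print(t['pose'],s['pose'],t['K'])
save(cv2.resize(t['img'],(800,600),interpolation=cv2.INTER_CUBIC),'t0')
save(cv2.resize(s['img'],(800,600),interpolation=cv2.INTER_CUBIC),'s0')
E
```

```text
{'clock': 0.0, 'joint_pos': array([-4.78909166e+01,  2.05908880e+01,  6.31601452e-01, -2.02577599e-02,
       -7.01374903e+01, -1.65070206e+01]), 'qvel': array([ 0.00731867, -0.09744579, -0.05471468, -0.00918247, -0.01504411,
        0.1016482 ]), 'tau': array([ 1.41639730e-04, -5.82717025e+01,  2.93066812e+01,  6.99720785e+00,
        7.11371904e-03, -2.50475796e-04]), 'tool_pos': array([ 0.29140003, -0.60823142,  0.19851199]), 'orientation': array([ 1.79901801e+02, -9.24159511e-03, -1.54404828e+02]), 'force': array([-0.24383138,  0.16578387,  0.08267798]), 'moment': array([-0.01604807, -0.0287039 ,  0.00304229]), 'gripper_force': 0.0, 'opening': 0.08773008870517492}
[[ 0.06722301 -0.97548212  0.20956073  0.35614712]
 [-0.99773644 -0.06609127  0.01240688 -0.01174791]
 [ 0.00174745 -0.20992041 -0.97771692  1.10096062]
 [ 0.          0.          0.          1.        ]] [[-0.84725686 -0.37967675  0.37148536  0.19555383]
 [-0.53099956  0.58699056 -0.61113137  0.63432229]
 [ 0.01397398 -0.71504381 -0.69893997  0.78571146]
 [ 0.          0.          0.          1.        ]] [[409.14690988   0.         256.98030449]
 [  0.         409.14690988 193.00995543]
 [  0.           0.           1.        ]]
```

View pics/t0.png

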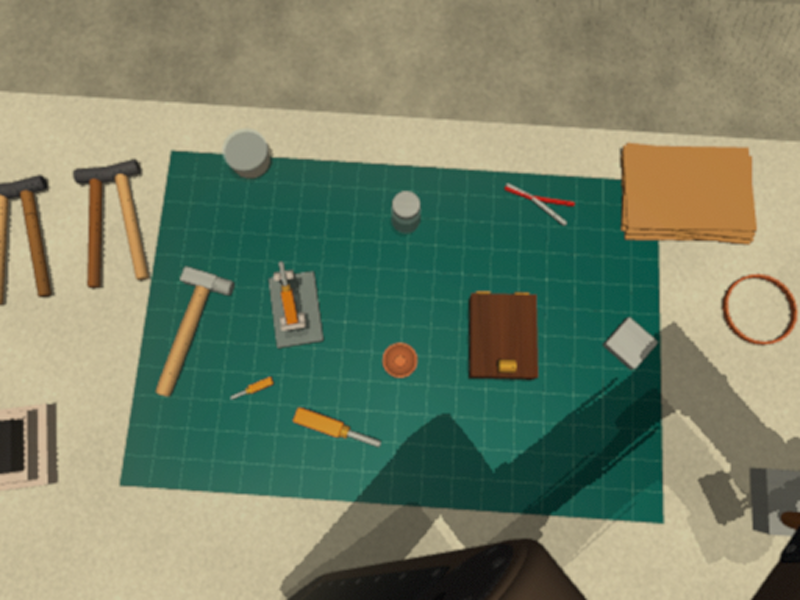

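View pics/s0.png

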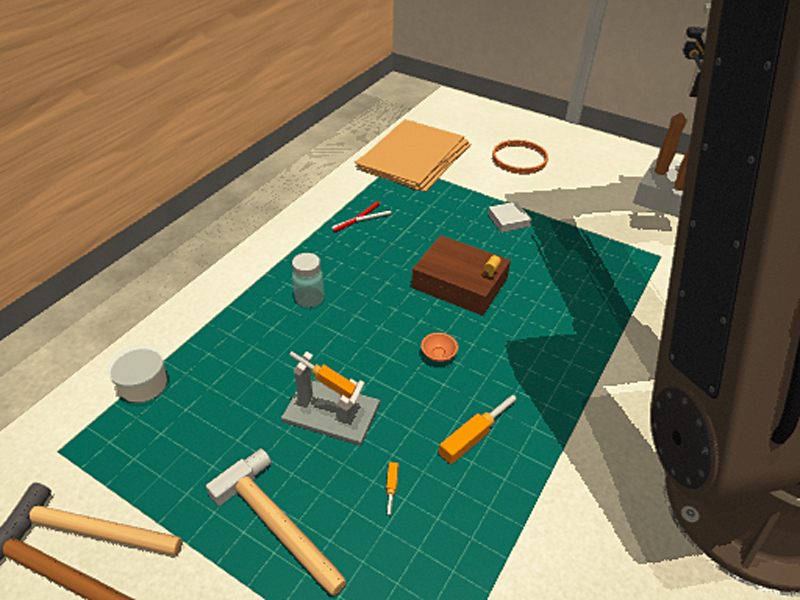

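On the rest, one burnisher at top(288,303) in the 800px view. A small one lies loose at (252,388) and a large one at (335,427). The one on the rest is middle-sized and fits the description. I'll confirm that in an enlarged composite crop.

```bash
python3 - <<'E'
from h import *
t=load('t0');s=load('s0')
f=lambda s,u,v:crop(s,u,v,u+86,v+65,4.6)
im=np.vstack([np.hstack([f(t,145,162),f(t,279,182)]),np.hstack([f(s,170,220),f(s,252,145)])])
print(im.shape);save(im,'c0')
E
```

```text
(598, 792, 3)
```

View pics/c0.png

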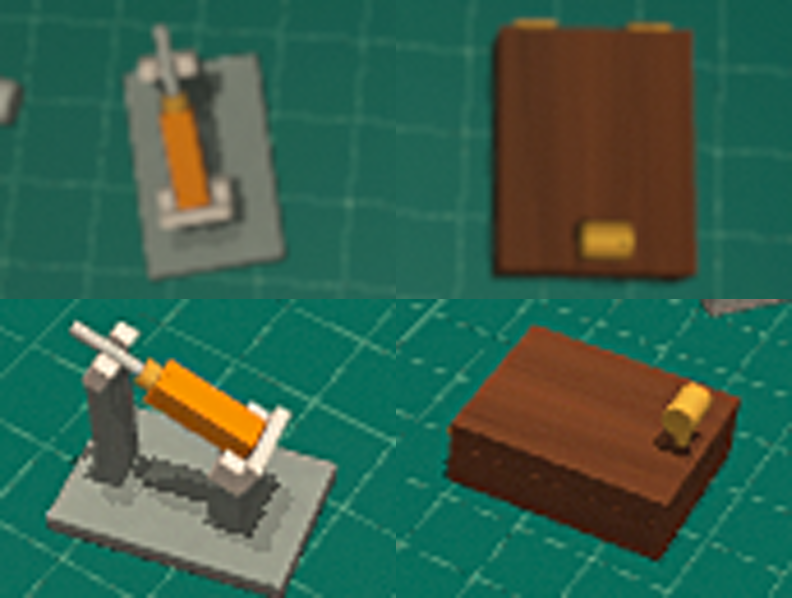

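The crop confirms it: the orange handle, brass ferrule and steel blade sit in the white notches on the rest. Case lid corners and knob (knob at crop (607,241) and (689,407)) are clear, so I'll fit the poses.

```bash
python3 - <<'E'
from h import *
from scipy.optimize import least_squares
t=load('t0');s=load('s0')
off={'tr':(t,145,162,0,0),'tc':(t,279,182,396,0),'sr':(s,170,220,0,299),'sc':(s,252,145,396,299)}
def px(k,u,v):
    S,a,b,c,d=off[k]; return S,(u+.5-c)/4.6+a-.5,(v+.5-d)/4.6+b-.5
def fit(obs,x0):
    def r(q):
        c,sn=np.cos(q[2]),np.sin(q[2]);o=[]
        for k,u,v,p in obs:
            S,U,V=px(k,u,v);P=[q[0]+c*p[0]-sn*p[1],q[1]+sn*p[0]+c*p[1],p[2]]
            o+=list(proj(S,P)-[U,V])
        return np.array(o)
    f=least_squares(r,x0,loss='soft_l1');print(f.x,np.degrees(f.x[2]));print(f.fun.reshape(-1,2).round(1).tolist())
m=1e-3
C=[('tc',498,28,(.07,.055,.046)),('tc',692,32,(.07,-.055,.046)),('tc',694,272,(-.07,-.055,.046)),('tc',497,271,(-.07,.055,.046)),
('sc',452,428,(.07,.055,.046)),('sc',667,503,(-.07,.055,.046)),('sc',740,400,(-.07,-.055,.046)),('sc',540,326,(.07,-.055,.046)),
('tc',607,239,(-.055,0,.073)),('sc',689,407,(-.055,0,.07))]
fit(C,[.6,-.15,0])
Rr=[('tr',125,72,(.125,.04,.012)),('tr',258,55,(.125,-.04,.012)),('tr',285,255,(0,-.04,.012)),('tr',150,275,(0,.04,.012)),
('sr',47,515,(.125,.04,.012)),('sr',280,580,(0,.04,.012)),('sr',335,462,(0,-.04,.012)),
('tr',159,28,(.1187,0,.1132)),('sr',76,328,(.1187,0,.1132)),
('tr',162,110,(.073,.009,.0991)),('tr',190,107,(.073,-.009,.0991))]
fit(Rr,[.6,.2,.1])
o=ctrl.get_obs();print(R(o['orientation']).as_matrix().round(3))
E
```

```text
[ 0.53709783 -0.17172828  0.043294  ] 2.480563542996493
[[0.3, -0.1], [-0.3, 0.1], [0.4, 1.0], [0.4, 0.1], [-0.4, -1.1], [0.1, 0.5], [0.1, -0.6], [-1.6, -0.4], [-0.5, 0.6], [-0.5, 0.7]]
[0.50483727 0.17126134 0.23044279] 13.20339943177112
[[-0.2, 0.1], [-0.2, -0.7], [0.2, 0.2], [-0.1, 0.6], [-0.7, -0.3], [0.1, 1.1], [0.2, -0.6], [0.4, -0.4], [-1.1, -0.9], [-0.5, 1.2], [0.5, 0.7]]
[[-0.902 -0.432 -0.001]
 [-0.432  0.902  0.001]
 [ 0.     0.002 -1.   ]]
```

```bash
cat >> h.py <<'E'
case=np.array([.537,-.172,0]);cy=2.48;rest=np.array([.505,.1713,0]);ry=13.2
def Rz(d): return Ro.from_euler('z',d,degrees=True).as_matrix()
def cw(p): return case+Rz(cy)@np.array(p)
def rw(p): return rest+Rz(ry)@np.array(p)
def down(yaw,pitch=0,flip=1): # tool z down, tool y along flip*(frame y), pitch about frame y
    F=Rz(yaw)@Ro.from_euler('y',pitch,degrees=True).as_matrix()
    return F@np.array([[-flip,0,0],[0,flip,0],[0,0,-1]]).T @ np.diag([1,1,1]) if False else F@np.column_stack([[-flip,0,0],[0,flip,0],[0,0,-1]]).astype(float)
def rows(targets):
    o=ctrl.get_obs();R0=R(o['orientation']).as_matrix();print('t',round(o['clock'],2),'pos',o['tool_pos'].round(4),'rpy',o['orientation'].round(1),'F',o['force'].round(1),'open',round(o['opening'],4),'gf',round(o['gripper_force'],1))
    for p,M in targets:
        print((R0.T@(np.array(p)-o['tool_pos'])*100).round(2).tolist()+Ro.from_matrix(R0.T@M).as_rotvec(degrees=True).round(1).tolist())
E
python3 - <<'E'
from h import *
k=cw([-.055,0,.13]);print(k)
rows([(k,down(cy))])
E
```

```text
[ 0.48205151 -0.17437989  0.13      ]
t 0.1 pos [ 0.2914 -0.6083  0.1986] rpy [ 179.9   -0.  -154.4] F [ 0.7  0.2 -0.2] open 0.0873 gf 0.0
[-35.94, 30.89, 6.9, 0.1, -0.0, 23.1]
```

The manual's scale: shifts go in shares of 80 cm and turns go in shares of 180 degrees. Converting my numbers, -18 cm / 80 = -0.225, 15.5 cm / 80 = 0.1938, 23.1 degrees / 180 = 0.1283.

>>> send_rows(plan=[[[-0.225,0.1938,0.0425,0,0,0.1283],[-0.225,0.1938,0.0425,0,0,0.1283],[-0.225,0.1938,0.0425,0,0,0.1283],[-0.225,0.1938,0.0425,0,0,0.1283],[-0.225,0.1938,0.0425,0,0,0.1283],[-0.225,0.1938,0.0425,0,0,0.1283],[-0.225,0.1938,0.0425,0,0,0.1283],[-0.225,0.1938,0.0425,0,0,0.1283]]], fingers=1)

```text
clock: 0.77
tool_pos: [0.3876, -0.3894, 0.1654]
orientation: [180.0, -0.0, -177.3]
force: [-0.3, -0.4, -0.2]
opening: 0.0878
gripper_force: 0.0
```

```bash
python3 - <<'E'
from h import *
rows([(cw([-.055,0,z]),down(cy)) for z in (.13,.055)])
E
```

```text
t 0.77 pos [ 0.3876 -0.3894  0.1654] rpy [ 180.    -0.  -177.3] F [-0.3 -0.4 -0.2] open 0.0878 gf 0.0
[-10.45, 21.03, 3.54, 0.0, -0.0, 0.2]
[-10.45, 21.03, 11.04, 0.0, -0.0, 0.2]
```

Scaled: 21 cm / 80 = 0.2625, -10.4 cm / 80 = -0.13, 0.2 degrees / 180 = 0.0011.

>>> send_rows(plan=[[[-0.13,0.2625,0.0438,0,0,0.0011],[-0.13,0.2625,0.0438,0,0,0.0011],[-0.13,0.2625,0.0438,0,0,0.0011],[-0.13,0.2625,0.0438,0,0,0.0011],[-0.13,0.2625,0.0438,0,0,0.0011],[-0.13,0.2625,0.0438,0,0,0.0011],[-0.13,0.2625,0.0438,0,0,0.0011],[-0.13,0.2625,0.0438,0,0,0.0011]]])

```text
clock: 1.43
tool_pos: [0.4821, -0.1763, 0.1301]
orientation: [-180.0, -0.0, -177.6]
force: [0.6, -0.2, -0.1]
opening: 0.088
gripper_force: 0.0
```

```bash
python3 - <<'E'
from h import *
rows([(cw([-.055,0,z]),down(cy)) for z in (.13,.055)])
s=snap('wrist','w0');save(s['img'],'w0');print(proj(s,cw([-.055,0,.07])),proj(s,cw([-.055,.013,.07])),s['pose'])
E
```

```text
t 1.43 pos [ 0.4821 -0.1763  0.1301] rpy [-180.    -0.  -177.6] F [ 0.6 -0.2 -0.1] open 0.088 gf 0.0
[0.0, 0.19, 0.01, -0.0, -0.0, -0.1]
[-0.0, 0.2, 7.51, -0.0, -0.0, -0.1]
[262.51487328 197.25061786] [278.62245477 197.21442492] [[-4.09158907e-02  9.56145426e-01  2.90020368e-01  4.03000147e-01]
 [ 9.99162594e-01  3.91511760e-02  1.18867848e-02 -1.79520634e-01]
 [ 1.08564114e-05  2.90263862e-01 -9.56946650e-01  3.15811768e-01]
 [ 0.00000000e+00  0.00000000e+00  0.00000000e+00  1.00000000e+00]]
```

View pics/w0.png

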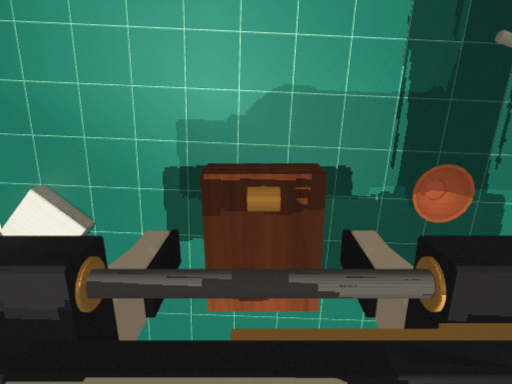

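The wrist view shows the knob centred at (264,199), against a prediction of (262.5,197). The pose is good to about 1.5 mm. The lid front edge is at row ~165. I'll descend and pinch.

Scaled: 7.5 cm / 80 = 0.0938, 7 cm / 80 = 0.0875.

>>> send_rows(plan=[[[-0.0013,0.0038,0.0463,0,0,0],[-0.0013,0.0038,0.07,0,0,0],[-0.0013,0.0038,0.0875,0,0,0],[-0.0013,0.0038,0.0938,0,0,0],[-0.0013,0.0038,0.0938,0,0,0]]])

```text
clock: 1.9
tool_pos: [0.4814, -0.1751, 0.0545]
orientation: [180.0, -0.1, -177.8]
force: [0.3, -0.9, 0.3]
opening: 0.0878
gripper_force: 0.0
```

>>> send_rows(plan=[[[0,0,0,0,0,0],[0,0,0,0,0,0],[0,0,0,0,0,0],[0,0,0,0,0,0],[0,0,0,0,0,0],[0,0,0,0,0,0],[0,0,0,0,0,0]]], fingers=0)

```text
clock: 2.48
tool_pos: [0.4827, -0.1737, 0.0557]
orientation: [-180.0, 0.0, -177.7]
force: [-0.4, -0.1, -0.4]
opening: 0.0467
gripper_force: 0.0
```

```bash
cat >> h.py <<'E'
H=np.array([.07,.03]) 
def knob(th):
    a=np.arctan2(.04,-.125)-th; r=np.hypot(.04,.125); return H+r*np.array([np.cos(a),np.sin(a)])
def lidarc(ths,th0): # shifts from th0, straight in case xz -> world
    o=ctrl.get_obs()['tool_pos']
    return [(o+Rz(cy)@np.array([*(knob(t)-knob(th0))[[0]],0,(knob(t)-knob(th0))[1]]),R(ctrl.get_obs()['orientation']).as_matrix()) for t in ths]
E
python3 - <<'E'
from h import *
rows(lidarc([.2,.4,.6,.8,1.0,1.2,1.4,1.65],0))
E
```

```text
t 2.48 pos [ 0.4827 -0.1737  0.0557] rpy [-180.     0.  -177.7] F [-0.4 -0.1 -0.4] open 0.0467 gf 0.0
[-1.04, 0.0, -2.4, 0.0, 0.0, 0.0]
[-2.55, 0.01, -4.55, 0.0, 0.0, 0.0]
[-4.44, 0.01, -6.36, 0.0, 0.0, 0.0]
[-6.66, 0.02, -7.75, 0.0, 0.0, 0.0]
[-9.12, 0.03, -8.68, 0.0, 0.0, 0.0]
[-11.7, 0.03, -9.1, 0.0, 0.0, 0.0]
[-14.32, 0.04, -8.99, 0.0, 0.0, 0.0]
[-17.48, 0.05, -8.14, 0.0, 0.0, 0.0]
```

>>> send_rows(plan=[[[0,0,0,0,0,0],[0,0,0,0,0,0],[0,0,0,0,0,0],[0,0,0,0,0,0],[0,0,0,0,0,0],[0,0,0,0,0,0],[0,0,0,0,0,0]]])

```text
clock: 3.07
tool_pos: [0.4826, -0.1738, 0.0554]
orientation: [180.0, -0.0, -177.7]
force: [-0.3, -0.4, -0.0]
opening: 0.002
gripper_force: 0.0
```

Scaled: -7.8 cm / 80 = -0.0975, -7.1 cm / 80 = -0.0888.

>>> send_rows(plan=[[[-0.0063,0,-0.015,0,0,0],[-0.0125,0,-0.03,0,0,0],[-0.0225,0,-0.0438,0,0,0],[-0.0313,0,-0.0563,0,0,0],[-0.0438,0,-0.0688,0,0,0],[-0.055,0,-0.08,0,0,0],[-0.0688,0,-0.0888,0,0,0],[-0.0838,0,-0.0975,0,0,0]]])

```text
clock: 3.73
tool_pos: [0.5499, -0.1711, 0.134]
orientation: [180.0, 0.0, -177.7]
force: [-0.9, 0.8, -0.4]
opening: 0.0005
gripper_force: 0.0
```

```bash
python3 - <<'E'
from h import *
rows(lidarc([.9,1.0,1.1,1.2,1.3,1.4,1.5,1.65],0.8))
E
```

```text
t 3.73 pos [ 0.5499 -0.1711  0.134 ] rpy [ 180.     0.  -177.7] F [-0.9  0.8 -0.4] open 0.0005 gf 0.0
[-1.2, 0.0, -0.52, 0.0, 0.0, 0.0]
[-2.45, 0.01, -0.93, 0.0, 0.0, 0.0]
[-3.73, 0.01, -1.2, 0.0, 0.0, 0.0]
[-5.04, 0.02, -1.34, 0.0, 0.0, 0.0]
[-6.35, 0.02, -1.36, 0.0, 0.0, 0.0]
[-7.66, 0.02, -1.24, 0.0, 0.0, 0.0]
[-8.95, 0.03, -1.0, 0.0, 0.0, 0.0]
[-10.82, 0.03, -0.39, 0.0, 0.0, 0.0]
```

The fingers shut to 0, so the pinch missed. I'll look.

```bash
python3 - <<'E'
from h import *
w=load('w0');print(proj(w,[.4821,-.1763,.1301]),proj(w,[.4821,-.1763,.1491]))
s=snap('side','s1');w=snap('wrist','w1')
print(proj(w,ctrl.get_obs()['tool_pos']),proj(s,ctrl.get_obs()['tool_pos']))
im=np.hstack([crop(s,215,80,345,210,3),cv2.resize(w['img'],(390,390*3//4))[:390] if 0 else np.pad(cv2.resize(w['img'],(400,300)),((0,90),(0,0),(0,0)))])
save(im,'c1')
E
```

```text
[260.12890754 226.58883076] [260.12601042 239.7263434 ]
[260.3655046  224.24520279] [293.31602208 141.21410658]
```

View pics/c1.png

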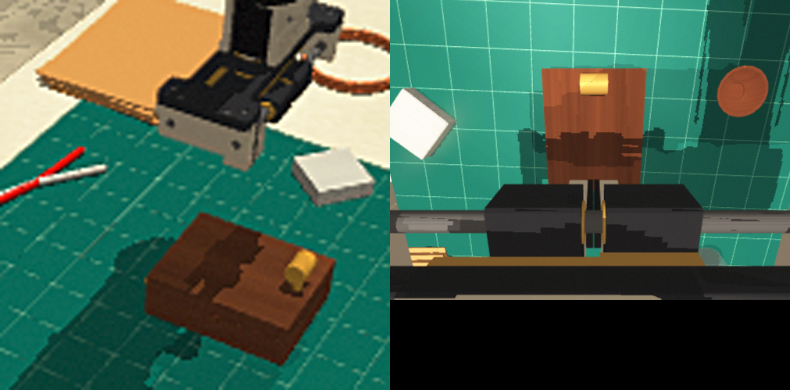

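```bash
python3 - <<'E'
from h import *
w0,w1,t,s,s1=[load(f) for f in('w0','w1','t0','s0','s1')]
kt=(t,279+(607-396)/4.6,182+241/4.6);ks=(s,252+(689-396)/4.6,145+(407-299)/4.6)
a=(w0,264,199);b=(w1,261,107.5)
for l in([a,b],[kt,ks],[a,b,kt,ks],[a,ks],[a,kt]):print(tri(l).round(4))
save(np.hstack([crop(s1,255,95,325,165,5.6),crop(w1,205,140,315,250,3.6)[:392]]),'c2')
print([ (proj(s1,[.5499,-.1711,z])-[255,95])*5.6 for z in(.134,.153)],[(proj(w1,[.5499,-.1711,z])-[205,140])*3.6+[392,0] for z in(.134,.153)])
E
```

```text
[ 0.4832 -0.1733  0.071 ]
[ 0.4815 -0.177   0.0694]
[ 0.4819 -0.1744  0.0724]
[ 0.4809 -0.1733  0.0732]
[ 0.48   -0.1741  0.0825]
[array([217.69933882, 260.82882388]), array([221.43066449, 227.61555913])] [array([592.14167851, 293.19881773]), array([592.18002344, 338.95669878])]
```

View pics/c2.png

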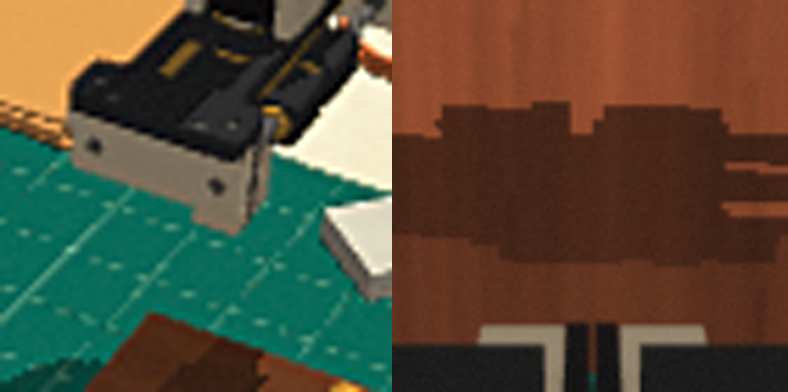

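The lid is still shut. In the side crop the finger tips show at about (220,227), while the reported TCP projects to (218,261). The real tips are therefore ~20+ mm above the reported TCP, and the fingers closed just over the knob. I'll reopen and feel for the lid top to get the exact offset.

Scaled: 6.7 cm / 80 = 0.0838, 4 cm / 80 = 0.05.

>>> send_rows(plan=[[[0.025,0,0,0,0,0],[0.05,0,0,0,0,0],[0.0838,-0.0006,0,0,0,0],[0.0838,-0.0006,0.025,0,0,0],[0.0838,-0.0006,0.05,0,0,0],[0.0838,-0.0006,0.05,0,0,0],[0.0838,-0.0006,0.05,0,0,0],[0.0838,-0.0006,0.05,0,0,0]]], fingers=1)

```text
clock: 4.5
tool_pos: [0.4829, -0.1744, 0.0941]
orientation: [-180.0, 0.0, -177.7]
force: [1.4, 0.4, 0.4]
opening: 0.0482
gripper_force: 0.0
```

>>> send_rows(plan=[[[0,0,0,0,0,0],[0,0,0,0,0,0],[0,0,0,0,0,0],[0,0,0,0,0,0],[0,0,0,0,0,0],[0,0,0,0,0,0],[0,0,0,0,0,0],[0,0,0,0,0,0]]])

```text
clock: 5.17
tool_pos: [0.4826, -0.1743, 0.0935]
orientation: [180.0, -0.0, -177.7]
force: [-0.6, -0.8, 1.0]
opening: 0.0873
gripper_force: 0.0
```

Scaled: 4 cm / 80 = 0.05, 3 cm / 80 = 0.0375.

>>> send_rows(plan=[[[0,0,0.0125,0,0,0],[0,0,0.025,0,0,0],[0,0,0.0375,0,0,0],[0,0,0.05,0,0,0],[0,0,0.05,0,0,0]]])

```text
clock: 5.58
tool_pos: [0.4807, -0.1742, 0.0507]
orientation: [180.0, -0.2, -177.7]
force: [-0.8, -0.3, -0.0]
opening: 0.0879
gripper_force: 0.0
```

Scaled: 0.5 cm / 80 = 0.0063.

>>> send_rows(plan=[[[0,0,0.0063,0,0,0],[0,0,0.0063,0,0,0]]])

```text
clock: 5.75
tool_pos: [0.4822, -0.1743, 0.0475]
orientation: [180.0, -0.1, -177.7]
force: [-0.4, 1.3, 0.4]
opening: 0.0876
gripper_force: 0.0
```

Scaled: 1 cm / 80 = 0.0125, 0.5 cm / 80 = 0.0063.

>>> send_rows(plan=[[[0,0,0.0063,0,0,0],[0,0,0.0125,0,0,0],[0,0,0.0125,0,0,0]]])

```text
clock: 6.0
tool_pos: [0.4821, -0.1742, 0.0376]
orientation: [180.0, -0.1, -177.7]
force: [-0.3, -0.1, 0.0]
opening: 0.0874
gripper_force: 0.0
```

>>> send_rows(plan=[[[0,0,0.005,0,0,0],[0,0,0.005,0,0,0]]])

```text
clock: 6.17
tool_pos: [0.4824, -0.1743, 0.034]
orientation: [180.0, -0.0, -177.7]
force: [0.3, -0.7, -0.1]
opening: 0.0876
gripper_force: 0.0
```

>>> send_rows(plan=[[[0,0,0,0,0,0],[0,0,0,0,0,0],[0,0,0,0,0,0],[0,0,0,0,0,0],[0,0,0,0,0,0],[0,0,0,0,0,0],[0,0,0,0,0,0],[0,0,0,0,0,0]]], fingers=0)

```text
clock: 6.83
tool_pos: [0.4826, -0.1743, 0.0345]
orientation: [180.0, 0.0, -177.7]
force: [-0.1, -0.3, -0.1]
opening: 0.04
gripper_force: 0.0
```

>>> send_rows(plan=[[[0,0,0,0,0,0],[0,0,0,0,0,0],[0,0,0,0,0,0],[0,0,0,0,0,0],[0,0,0,0,0,0]]])

```text
clock: 7.25
tool_pos: [0.4826, -0.174, 0.0344]
orientation: [180.0, 0.0, -177.7]
force: [-0.8, 4.4, 0.7]
opening: 0.0258
gripper_force: 30.0
```

Gripped: opening is 25.8 mm, matching the knob. Swinging the lid open.

Scaled: -7.8 cm / 80 = -0.0975, -4.4 cm / 80 = -0.055.

>>> send_rows(plan=[[[-0.0063,0,-0.015,0,0,0],[-0.0125,0,-0.03,0,0,0],[-0.0225,0,-0.0438,0,0,0],[-0.0313,0,-0.0563,0,0,0],[-0.0438,0,-0.0688,0,0,0],[-0.055,0,-0.08,0,0,0],[-0.0688,0,-0.0888,0,0,0],[-0.0838,0,-0.0975,0,0,0]]])

```text
clock: 7.92
tool_pos: [0.5479, -0.1711, 0.1118]
orientation: [179.9, -0.2, -177.7]
force: [-1.0, 2.3, -6.7]
opening: 0.0259
gripper_force: 30.0
```

Scaled: -10.4 cm / 80 = -0.13, -8.9 cm / 80 = -0.1113.

>>> send_rows(plan=[[[-0.015,0,-0.0063,0,0,0],[-0.03,0,-0.0113,0,0,0],[-0.0463,0,-0.015,0,0,0],[-0.0625,0,-0.0163,0,0,0],[-0.0788,0,-0.0163,0,0,0],[-0.095,0,-0.015,0,0,0],[-0.1113,0,-0.0125,0,0,0],[-0.13,0,-0.0063,0,0,0]]])

```text
clock: 8.58
tool_pos: [0.6543, -0.1666, 0.1185]
orientation: [180.0, 0.1, -177.7]
force: [-1.3, 5.7, 5.1]
opening: 0.0257
gripper_force: 30.0
```

```bash
python3 - <<'E'
from h import *
rows([])
s=snap('side','s2');save(crop(s,215,60,365,210,4),'c3')
E
```

```text
t 8.58 pos [ 0.6543 -0.1666  0.1185] rpy [ 1.800e+02  1.000e-01 -1.777e+02] F [-1.3  5.7  5.1] open 0.0257 gf 30.0
```

View pics/c3.png

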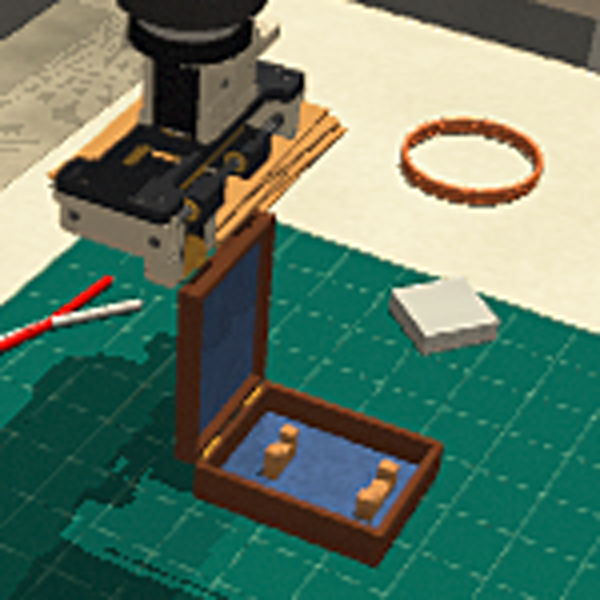

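The side view shows the lid upright at about 1.6 rad with the knob pinched, and both saddles clear inside: blade at (280,450), handle at (378,490). Releasing and rising.

Scaled: -12 cm / 80 = -0.15, -10 cm / 80 = -0.125.

>>> send_rows(plan=[[[0,0,0,0,0,0],[0,0,0,0,0,0],[0,0,0,0,0,0],[0,0,-0.0375,0,0,0],[0,0,-0.075,0,0,0],[0,0,-0.125,0,0,0],[0,0,-0.15,0,0,0],[0,0,-0.15,0,0,0]]], fingers=0.7)

```text
clock: 9.3
tool_pos: [0.6553, -0.1686, 0.2442]
orientation: [-179.9, 0.5, -177.7]
force: [-0.0, -0.0, -0.1]
opening: 0.0611
gripper_force: 0.0
```

```bash
python3 - <<'E'
from h import *
# burnisher grasp: fingers perpendicular to the tool axis, closing along rest y, tool z = -burnisher z
M=down(ry,-28); print(M.round(3))
b=rw([.0525,0,.078]);print('origin',b)
ap=M[:,2]; print('approach',ap)
rows([(b-ap*.10,M),(b-ap*.10,down(ry,-28,-1))])
E
```

```text
[[-0.86  -0.228  0.457]
 [-0.202  0.974  0.107]
 [-0.469  0.    -0.883]]
origin [0.55611289 0.18328842 0.078     ]
approach [ 0.45706761  0.10720424 -0.88294759]
t 9.3 pos [ 0.6553 -0.1686  0.2442] rpy [-179.9    0.5 -177.7] F [-0.  -0.  -0.1] open 0.0611 gf 0.0
[13.17, 34.69, 7.6, -2.8, -27.4, -10.6]
[13.17, 34.69, 7.6, -40.3, 4.2, 164.5]
```

Scaled: 24 cm / 80 = 0.3, 23 cm / 80 = 0.2875, -27.4 degrees / 180 = -0.1522.

>>> send_rows(plan=[[[0.025,0.05,0.0063,-0.0033,-0.0306,-0.0117],[0.05,0.1,0.0125,-0.0061,-0.0611,-0.0233],[0.075,0.15,0.025,-0.0094,-0.0911,-0.0356],[0.1,0.2,0.0313,-0.0122,-0.1222,-0.0472],[0.1125,0.25,0.0375,-0.0156,-0.1522,-0.0589],[0.125,0.2875,0.05,-0.0156,-0.1522,-0.0589],[0.125,0.3,0.05,-0.0156,-0.1522,-0.0589],[0.125,0.3,0.05,-0.0156,-0.1522,-0.0589]]])

```text
clock: 9.97
tool_pos: [0.5413, 0.0698, 0.1968]
orientation: [179.8, 27.5, -166.7]
force: [0.2, -0.4, 0.1]
opening: 0.0614
gripper_force: 0.0
```

```bash
cat >> h.py <<'E'
def bgrasp(d,a=.008):
    M=down(ry,-28); return rw([.0525,0,.078])-M[:,0]*a+M[:,2]*d,M
E
python3 - <<'E'
from h import *
rows([bgrasp(-.07),bgrasp(-.02),bgrasp(.03)])
E
```

```text
t 9.97 pos [0.5413 0.0698 0.1968] rpy [ 179.8   27.5 -166.7] F [ 0.2 -0.4  0.1] open 0.0614 gf 0.0
[1.16, 10.7, 5.43, 0.2, -0.5, 0.1]
[1.12, 10.68, 10.43, 0.2, -0.5, 0.1]
[1.07, 10.66, 15.43, 0.2, -0.5, 0.1]
```

Scaled: 10.7 cm / 80 = 0.1338, 10 cm / 80 = 0.125, -0.5 degrees / 180 = -0.0028.

>>> send_rows(plan=[[[0.005,0.045,0.0125,0,-0.0028,0],[0.01,0.0875,0.0313,0,-0.0028,0],[0.0138,0.125,0.05,0,-0.0028,0],[0.0138,0.1338,0.0675,0,-0.0028,0],[0.0138,0.1338,0.0875,0,-0.0028,0],[0.0138,0.1338,0.0875,0,-0.0028,0]]])

```text
clock: 10.47
tool_pos: [0.5449, 0.1783, 0.1352]
orientation: [179.8, 27.3, -166.9]
force: [-0.6, 0.5, -0.6]
opening: 0.0615
gripper_force: 0.0
```

```bash
python3 - <<'E'
from h import *
rows([bgrasp(-.02),bgrasp(.03)])
s=snap('wrist','w2');t=snap('top','t2');q=snap('side','s3')
im=np.vstack([np.hstack([crop(s,156,100,356,250,2),crop(t,279,150,379,225,4)]),np.hstack([crop(q,170,180,270,255,4),crop(q,232,90,332,165,4)])])
save(im,'c4')
B=Rz(ry)@Ro.from_euler('y',-28,degrees=True).as_matrix()
for p in ([.028,.009,.009],[.028,-.009,.009],[-.028,.009,.009],[-.028,-.009,.009],[.075,0,0]):
    print(((proj(s,rw([.0525,0,.078])+B@p)-[156,100])*2).round(0))
E
```

```text
t 10.47 pos [0.5449 0.1783 0.1352] rpy [ 179.8   27.3 -166.9] F [-0.6  0.5 -0.6] open 0.0615 gf 0.0
[0.78, 0.21, 3.63, 0.2, -0.7, -0.1]
[0.71, 0.2, 8.63, 0.2, -0.7, -0.1]
[237. 234.]
[191. 234.]
[238.  90.]
[189.  90.]
[213. 331.]
```

View pics/c4.png

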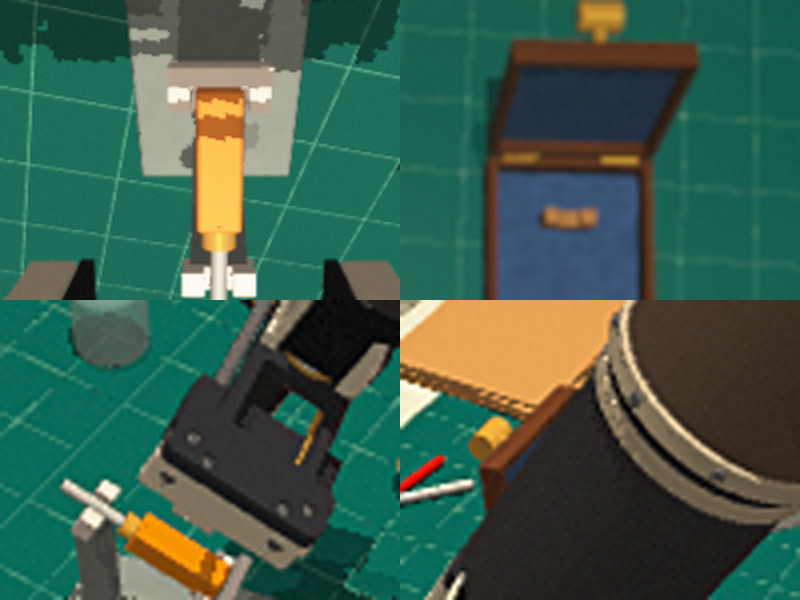

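The wrist crop shows the handle's top face at columns 197–244 and rows 88–232. That is 2.5 mm further in +y than my model, with length and height matching. The top crop shows the lid standing open. Descending with that correction.

Scaled: 8.6 cm / 80 = 0.1075, 0.45 cm / 80 = 0.0056, -0.7 degrees / 180 = -0.0039.

>>> send_rows(plan=[[[0.005,0.0038,0.025,0.0011,-0.0039,0],[0.0088,0.0056,0.05,0.0011,-0.0039,0],[0.0088,0.0056,0.0688,0.0011,-0.0039,0],[0.0088,0.0056,0.0875,0.0011,-0.0039,0],[0.0088,0.0056,0.1,0.0011,-0.0039,0],[0.0088,0.0056,0.1075,0.0011,-0.0039,0],[0.0088,0.0056,0.1075,0.0011,-0.0039,0]]])

```text
clock: 11.2
tool_pos: [0.5718, 0.1828, 0.0915]
orientation: [179.4, 24.7, -166.7]
force: [0.2, -0.9, -0.5]
opening: 0.0614
gripper_force: 0.0
```

>>> send_rows(plan=[[[0,0,0,0,0,0],[0,0,0,0,0,0],[0,0,0,0,0,0],[0,0,0,0,0,0],[0,0,0,0,0,0],[0,0,0,0,0,0],[0,0,0,0,0,0],[0,0,0,0,0,0]]], fingers=0)

```text
clock: 11.87
tool_pos: [0.5718, 0.1837, 0.0916]
orientation: [179.4, 24.7, -166.6]
force: [0.6, 0.1, -0.6]
opening: 0.0139
gripper_force: 0.0
```

>>> send_rows(plan=[[[0,0,0,0,0,0],[0,0,0,0,0,0],[0,0,0,0,0,0]]])

```text
clock: 12.12
tool_pos: [0.5718, 0.1836, 0.0915]
orientation: [179.4, 24.7, -166.6]
force: [-0.5, -0.2, 0.8]
opening: 0.0007
gripper_force: 0.0
```

```bash
python3 - <<'E'
from h import *
rows([bgrasp(.03)]);print(ctrl.get_obs()['joint_pos'].round(1))
E
```

```text
t 12.12 pos [0.5718 0.1836 0.0915] rpy [ 179.4   24.7 -166.6] F [-0.5 -0.2  0.8] open 0.0007 gf 0.0
[0.99, 0.29, 3.54, 0.7, -3.3, 0.2]
[  27.2    5.9  -58.2   71.1   -5.4 -173.6]
```

The arm hit its limits (J3 at −58°, wrist near singular), so the 28° tilt is out of reach here. I'll grasp at 14° tilt instead, and later place with the tool leaning 14° the other way.

```bash
cat >> h.py <<'E'
def bg2(d,a=.008,tilt=-14,dy=.0025):
    B=Rz(ry)@Ro.from_euler('y',-28,degrees=True).as_matrix(); M=down(ry,tilt)
    return rw([.0525,0,.078])+B@[a,dy,0]+M[:,2]*d,M
E
python3 - <<'E'
from h import *
rows([bg2(-.06),bg2(.03)])
E
```

```text
t 12.12 pos [0.5718 0.1836 0.0915] rpy [ 179.4   24.7 -166.6] F [-0.5 -0.2  0.8] open 0.0007 gf 0.0
[0.05, 0.64, -5.35, 0.7, 10.7, 0.3]
[1.72, 0.54, 3.49, 0.7, 10.7, 0.3]
```

Scaled: -5.3 cm / 80 = -0.0663, -4 cm / 80 = -0.05, 10.7 degrees / 180 = 0.0594.

>>> send_rows(plan=[[[0,0.0025,-0.025,0,0,0],[0,0.0075,-0.05,0.0017,0.0222,0],[0,0.0075,-0.0663,0.0039,0.0444,0.0017],[0,0.0075,-0.0663,0.0039,0.0594,0.0017],[0,0.0075,-0.0663,0.0039,0.0594,0.0017],[0,0.0075,-0.0663,0.0039,0.0594,0.0017],[0,0.0075,-0.0663,0.0039,0.0594,0.0017],[0,0.0075,-0.0663,0.0039,0.0594,0.0017]]], fingers=0.7)

```text
clock: 12.78
tool_pos: [0.5503, 0.1847, 0.1403]
orientation: [180.0, 14.1, -166.9]
force: [0.6, -0.2, 0.0]
opening: 0.0483
gripper_force: 0.0
```

```bash
python3 - <<'E'
from h import *
rows([bg2(-.06),bg2(.03)]);print(ctrl.get_obs()['joint_pos'].round(1))
s=snap('wrist','w3')
B=Rz(ry)@Ro.from_euler('y',-28,degrees=True).as_matrix()
P=[(proj(s,rw([.0525,0,.078])+B@p)) for p in ([.028,.0115,.009],[.028,-.0065,.009],[-.028,.0115,.009],[-.028,-.0065,.009])]
print(np.array(P).round(0).tolist())
# measure orange
h=cv2.cvtColor(s['img'],cv2.COLOR_RGB2HSV);m=(h[...,0]>8)&(h[...,0]<24)&(h[...,1]>170)&(h[...,2]>130);m[:, :180]=0;m[:,340:]=0
for r in range(90,330,20):
    c=np.where(m[r])[0]; print(r,c.min() if len(c) else None,c.max() if len(c) else None,len(c))
E
```

```text
t 12.78 pos [0.5503 0.1847 0.1403] rpy [ 180.    14.1 -166.9] F [ 0.6 -0.2  0. ] open 0.0483 gf 0.0
[0.22, -0.02, -0.02, -0.0, 0.1, -0.1]
[0.24, -0.02, 8.98, -0.0, 0.1, -0.1]
[  42.6    5.8  -33.3   11.   -39.1 -127.3]
[[271.0, 221.0], [248.0, 221.0], [271.0, 148.0], [248.0, 148.0]]
90 None None 0
110 None None 0
130 None None 0
150 249 269 21
170 249 270 22
190 249 270 22
210 248 270 23
230 None None 0
250 None None 0
270 None None 0
290 None None 0
310 None None 0
```

The model now matches the wrist image to within a pixel (handle columns 249–270 against 248–271), and the joints are comfortable.

Scaled: 9 cm / 80 = 0.1125, 8.2 cm / 80 = 0.1025.

>>> send_rows(plan=[[[0.0025,0,0.025,0,0,0],[0.0025,0,0.05,0,0,0],[0.0025,0,0.0688,0,0,0],[0.0025,0,0.0875,0,0,0],[0.0025,0,0.1025,0,0,0],[0.0025,0,0.1125,0,0,0],[0.0025,0,0.1125,0,0,0],[0.0025,0,0.1125,0,0,0]]])

```text
clock: 13.5
tool_pos: [0.5679, 0.1871, 0.0514]
orientation: [-179.9, 13.9, -166.8]
force: [0.5, 0.7, 1.0]
opening: 0.0616
gripper_force: 0.0
```

```bash
python3 - <<'E'
from h import *
rows([bg2(.03)]);print(ctrl.get_obs()['joint_pos'].round(1))
E
```

```text
t 13.5 pos [0.5679 0.1871 0.0514] rpy [-179.9   13.9 -166.8] F [0.5 0.7 1. ] open 0.0616 gf 0.0
[-0.23, 0.14, -0.07, -0.1, -0.1, -0.0]
[  41.    13.9  -38.7   15.1  -25.8 -130.8]
```

>>> send_rows(plan=[[[0,0,0,0,0,0],[0,0,0,0,0,0],[0,0,0,0,0,0],[0,0,0,0,0,0],[0,0,0,0,0,0],[0,0,0,0,0,0],[0,0,0,0,0,0],[0,0,0,0,0,0]]], fingers=0)

```text
clock: 14.17
tool_pos: [0.5684, 0.1883, 0.0521]
orientation: [-180.0, 14.0, -166.8]
force: [-0.9, 0.3, 1.1]
opening: 0.0175
gripper_force: 30.0
```

>>> send_rows(plan=[[[0,0,0,0,0,0],[0,0,0,0,0,0],[0,0,0,0,0,0]]])

```text
clock: 14.42
tool_pos: [0.5683, 0.1883, 0.052]
orientation: [-180.0, 14.0, -166.8]
force: [-0.4, 0.3, 1.8]
opening: 0.0178
gripper_force: 30.0
```

```bash
python3 - <<'E'
from h import *
rows([bg2(.03)])
s=snap('side','s4')
B=Rz(ry)@Ro.from_euler('y',-28,degrees=True).as_matrix()
print([proj(s,rw([.0525,0,.078])+B@[.075,.0025,0]).round(0)])
M=R(ctrl.get_obs()['orientation']).as_matrix();print((M.T@(rw([.0525,0,.078])+B@[0,.0025,0]-ctrl.get_obs()['tool_pos'])*1000).round(1))
E
```

```text
t 14.42 pos [0.5683 0.1883 0.052 ] rpy [-180.    14.  -166.8] F [-0.4  0.3  1.8] open 0.0178 gf 30.0
[-0.14, 0.04, -0.03, -0.0, -0.0, -0.0]
[array([184., 226.])]
[  6.4   0.3 -28.3]
```

Gripped: opening is 17.8 mm and force 30 N. Lifting.

Scaled: -10.5 cm / 80 = -0.1313, -9 cm / 80 = -0.1125.

>>> send_rows(plan=[[[0,0,-0.0088,0,0,0],[0,0,-0.0213,0,0,0],[0,0,-0.04,0,0,0],[0,0,-0.0625,0,0,0],[0,0,-0.0875,0,0,0],[0,0,-0.1125,0,0,0],[0,0,-0.1313,0,0,0],[0,0,-0.1313,0,0,0]]])

```text
clock: 15.13
tool_pos: [0.5444, 0.1835, 0.1577]
orientation: [179.9, 14.2, -166.8]
force: [-0.5, -0.5, -0.3]
opening: 0.0177
gripper_force: 30.0
```

```bash
cat >> h.py <<'E'
PB=np.array([.0064,0,-.0283])
def place(dz,tilt=14,x=-.0225,y=0):
    M=down(cy,tilt); return cw([x,y,.025+dz])-M@PB,M
E
python3 - <<'E'
from h import *
rows([place(.12),place(.10),place(0)]);print(ctrl.get_obs()['joint_pos'].round(1))
E
```

```text
t 15.13 pos [0.5444 0.1835 0.1577] rpy [ 179.9   14.2 -166.8] F [-0.5 -0.5 -0.3] open 0.0177 gf 30.0
[11.78, -34.01, 1.24, 0.1, 28.1, 10.8]
[12.27, -34.02, 3.18, 0.1, 28.1, 10.8]
[14.73, -34.04, 12.87, 0.1, 28.1, 10.8]
[  43.     4.1  -32.5   10.5  -41.4 -127. ]
```

Scaled: -20 cm / 80 = -0.25, -17 cm / 80 = -0.2125, 28.1 degrees / 180 = 0.1561.

>>> send_rows(plan=[[[0.025,-0.025,0,0,0.0222,0.0083],[0.05,-0.0625,0,0,0.0444,0.0167],[0.075,-0.1,0,0,0.0667,0.0256],[0.1,-0.1375,0,0,0.0889,0.0333],[0.125,-0.175,0.005,0,0.1111,0.0428],[0.1375,-0.2125,0.01,0,0.1333,0.0511],[0.1475,-0.25,0.0125,0.0006,0.1561,0.06],[0.1475,-0.25,0.0125,0.0006,0.1561,0.06]]])

```text
clock: 15.8
tool_pos: [0.4797, -0.0418, 0.1131]
orientation: [-179.8, -14.7, -177.9]
force: [1.4, 0.9, 0.1]
opening: 0.0175
gripper_force: 30.0
```

```bash
python3 - <<'E'
from h import *
rows([place(.12),place(.10),place(0)])
E
```

```text
t 15.8 pos [ 0.4797 -0.0418  0.1131] rpy [-179.8  -14.7 -177.9] F [1.4 0.9 0.1] open 0.0175 gf 30.0
[-2.76, -13.24, -0.97, -0.1, -0.7, -0.4]
[-3.27, -13.23, 0.97, -0.1, -0.7, -0.4]
[-5.81, -13.19, 10.64, -0.1, -0.7, -0.4]
```

Scaled: -13.2 cm / 80 = -0.165, -1.4 cm / 80 = -0.0175, -0.5 degrees / 180 = -0.0028.

>>> send_rows(plan=[[[-0.0088,-0.0375,-0.0063,0,0,0],[-0.0175,-0.075,-0.0113,0,0,0],[-0.025,-0.1125,-0.0113,0,0,0],[-0.0338,-0.1438,-0.0113,0,-0.0028,0],[-0.0338,-0.165,-0.0113,0,-0.0028,0],[-0.0338,-0.165,-0.0113,0,-0.0028,0],[-0.0338,-0.165,-0.0113,0,-0.0028,0]]])

```text
clock: 16.38
tool_pos: [0.5135, -0.169, 0.1173]
orientation: [-179.9, -13.8, -177.7]
force: [-0.3, 0.3, -0.4]
opening: 0.0179
gripper_force: 30.0
```

```bash
python3 - <<'E'
from h import *
rows([place(.12),place(.03),place(0)])
s=snap('side','s5');w=snap('wrist','w5');t=snap('top','t5')
o=ctrl.get_obs();M=R(o['orientation']).as_matrix();b=o['tool_pos']+M@PB
F=M@down(0,14).T; 
for S in(s,w,t): print([proj(S,b+F@p).round(0).tolist() for p in([.075,0,0],[.028,0,.009],[-.028,0,.009])])
print(b)
im=np.vstack([np.hstack([crop(s,232,80,332,155,4),crop(w,156,130,356,280,2)]),np.hstack([crop(s,232,130,332,205,4),crop(t,279,160,379,235,4)])])
save(im,'c5')
E
```

```text
t 16.38 pos [ 0.5135 -0.169   0.1173] rpy [-179.9  -13.8 -177.7] F [-0.3  0.3 -0.4] open 0.0179 gf 30.0
[-0.06, -0.4, 0.12, -0.1, 0.2, -0.2]
[-2.2, -0.38, 8.86, -0.1, 0.2, -0.2]
[-2.91, -0.38, 11.77, -0.1, 0.2, -0.2]
[[280.0, 134.0], [296.0, 137.0], [317.0, 143.0]]
[[262.0, 374.0], [261.0, 295.0], [261.0, 186.0]]
[[326.0, 186.0], [327.0, 204.0], [328.0, 228.0]]
[ 0.51444537 -0.16761914  0.14695786]
```

View pics/c5.png

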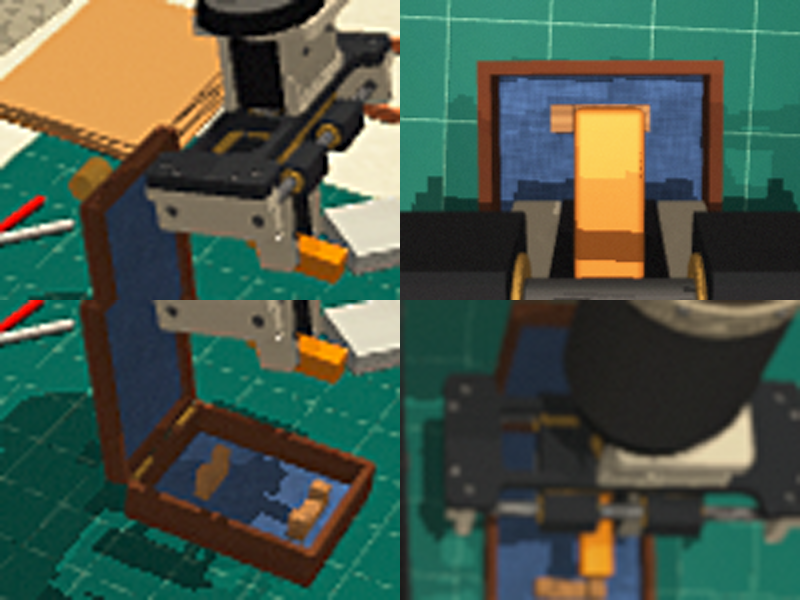

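The wrist crop shows the handle end at (261,184), against a prediction of (261,186), so the grip hasn't slipped. The blade points to the hinge and the burnisher is level over both saddles. In the side crop, a wide finger plate at (160,220) reaches about 60 mm hinge-ward, only ~20 mm above the tips. I'll place it with less lean (7°): handle end first, blade already in its notch mouth.

```bash
python3 - <<'E'
from h import *
rows([place(z,7,-.020) for z in(.06,.03,.015,.005)])
E
```

```text
t 16.53 pos [ 0.514  -0.1677  0.1179] rpy [-179.9  -13.7 -177.5] F [-0.1  0.1 -0.9] open 0.0178 gf 30.0
[-2.02, -0.52, 5.87, -0.1, -6.7, 0.0]
[-2.73, -0.51, 8.79, -0.1, -6.7, 0.0]
[-3.09, -0.51, 10.24, -0.1, -6.7, 0.0]
[-3.33, -0.51, 11.21, -0.1, -6.7, 0.0]
```

Scaled: 5.9 cm / 80 = 0.0738, -0.45 cm / 80 = -0.0056, -6.7 degrees / 180 = -0.0372.

>>> send_rows(plan=[[[-0.0063,-0.0056,0.0188,0,-0.0111,0],[-0.0125,-0.0056,0.0375,0,-0.0222,0],[-0.02,-0.0056,0.0563,0,-0.0372,0],[-0.025,-0.0056,0.0738,0,-0.0372,0],[-0.025,-0.0056,0.0738,0,-0.0372,0],[-0.025,-0.0056,0.0738,0,-0.0372,0]]])

```text
clock: 17.03
tool_pos: [0.5194, -0.1721, 0.0561]
orientation: [-179.9, -7.1, -177.5]
force: [0.1, -0.1, -0.5]
opening: 0.0177
gripper_force: 30.0
```

```bash
python3 - <<'E'
from h import *
w=load('w5');print([proj(w,cw([-.05,y,.026])).round(1).tolist() for y in(-.0225,0,.0225)],'seen 231.5..281, mid 256.3')
rows([place(z,7,-.020) for z in(.03,.015,.005,.003)])
E
```

```text
[[230.3, 181.1], [255.0, 181.1], [279.8, 181.0]] seen 231.5..281, mid 256.3
t 17.03 pos [ 0.5194 -0.1721  0.0561] rpy [-179.9   -7.1 -177.5] F [ 0.1 -0.1 -0.5] open 0.0177 gf 30.0
[-0.41, -0.05, 2.96, -0.1, -0.1, 0.0]
[-0.6, -0.05, 4.45, -0.1, -0.1, 0.0]
[-0.72, -0.05, 5.44, -0.1, -0.1, 0.0]
[-0.75, -0.05, 5.64, -0.1, -0.1, 0.0]
```

The saddle sits ~1 mm further in +y than modelled, so I'll include that. Lowering.

Scaled: 5.1 cm / 80 = 0.0638, 0.05 cm / 80 = 0.0006.

>>> send_rows(plan=[[[-0.0025,0.0006,0.0188,0,0,0],[-0.005,0.0006,0.0375,0,0,0],[-0.0075,0.0006,0.05,0,0,0],[-0.0088,0.0006,0.0613,0,0,0],[-0.0088,0.0006,0.0638,0,0,0],[-0.0088,0.0006,0.0638,0,0,0]]])

```text
clock: 17.53
tool_pos: [0.5203, -0.1723, 0.0043]
orientation: [-179.9, -7.1, -177.5]
force: [0.2, 0.5, -1.1]
opening: 0.0177
gripper_force: 30.0
```

Scaled: 0.3 cm / 80 = 0.0038.

>>> send_rows(plan=[[[0,0,0.0038,0,0,0],[0,0,0.0038,0,0,0]]])

```text
clock: 17.7
tool_pos: [0.5203, -0.1724, 0.0018]
orientation: [-179.9, -7.0, -177.5]
force: [0.1, -0.1, -0.6]
opening: 0.0178
gripper_force: 30.0
```

Scaled: 0.2 cm / 80 = 0.0025.

>>> send_rows(plan=[[[0,0,0.0025,0,0,0],[0,0,0.0025,0,0,0]]])

```text
clock: 17.87
tool_pos: [0.5199, -0.1724, -0.0003]
orientation: [-179.9, -7.0, -177.6]
force: [-0.1, -0.3, -0.6]
opening: 0.0176
gripper_force: 30.0
```

Scaled: 0.2 cm / 80 = 0.0025.

>>> send_rows(plan=[[[0,0,0.0025,0,0,0],[0,0,0.0025,0,0,0]]])

```text
clock: 18.03
tool_pos: [0.5204, -0.1726, -0.0017]
orientation: [-179.8, -6.9, -177.5]
force: [0.6, 1.4, 5.6]
opening: 0.0178
gripper_force: 30.0
```

```bash
python3 - <<'E'
from h import *
rows([place(.003,7,-.020)])
o=ctrl.get_obs();M=R(o['orientation']).as_matrix();print('burn origin in case',(Rz(cy).T@(o['tool_pos']+M@PB-case)*1000).round(1))
w=snap('wrist','w6');s=snap('side','s6')
save(np.hstack([crop(s,252,110,332,190,5)[:, :400],crop(w,156,110,356,310,2)]),'c6')
print([proj(s,cw(p)).round(0).tolist() for p in([-.044,0,.026],[.03,0,.0305],[.055,0,.025],[-.048,0,.034])])
E
```

```text
t 18.03 pos [ 0.5204 -0.1726 -0.0017] rpy [-179.8   -6.9 -177.5] F [0.6 1.4 5.6] open 0.0178 gf 30.0
[0.06, -0.02, -0.07, -0.2, 0.1, -0.0]
burn origin in case [-19.5   0.2  27.2]
[[309.0, 180.0], [285.0, 169.0], [277.0, 168.0], [311.0, 178.0]]
```

View pics/c6.png

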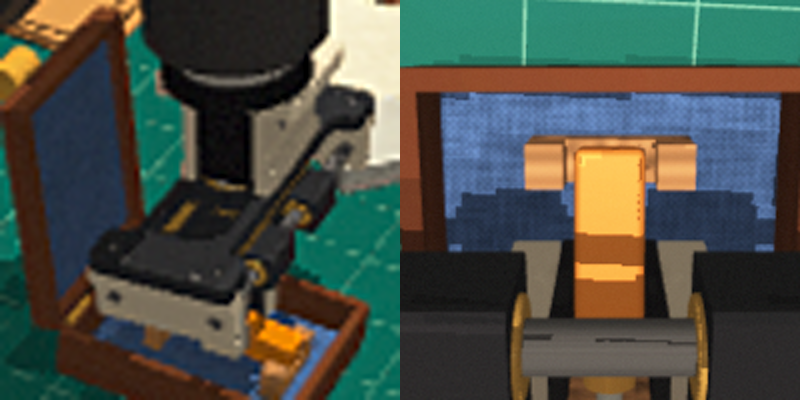

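Contact at 5.6 N. The wrist crop shows the handle end (577–645) inside its saddle notch (563–657), and in the side crop the finger plate is clear. I'll ease the fingers open slightly first.

>>> send_rows(plan=[[[0,0,0,0,0,0],[0,0,0,0,0,0],[0,0,0,0,0,0],[0,0,0,0,0,0],[0,0,0,0,0,0]]], fingers=0.42)

```text
clock: 18.55
tool_pos: [0.5194, -0.1725, -0.0025]
orientation: [-179.9, -7.0, -177.5]
force: [-0.1, 0.1, -0.1]
opening: 0.0365
gripper_force: 0.0
```

Scaled: -11 cm / 80 = -0.1375, -8 cm / 80 = -0.1.

>>> send_rows(plan=[[[0,0,-0.0063,0,0,0],[0,0,-0.0188,0,0,0],[0,0,-0.0375,0,0,0],[0,0,-0.0625,0,0,0],[0,0,-0.1,0,0,0],[0,0,-0.1375,0,0,0],[0,0,-0.1375,0,0,0]]])

```text
clock: 19.13
tool_pos: [0.5374, -0.1723, 0.1138]
orientation: [-179.7, -6.4, -177.5]
force: [0.9, -1.2, 0.5]
opening: 0.0369
gripper_force: 0.0
```

```bash
python3 - <<'E'
from h import *
rows([])
w=snap('wrist','w7')
g=lambda p:proj(w,cw(p)).round(1).tolist()
print('pred top face corners',[g([x,y,.034]) for x in(-.048,.008) for y in(-.009,.009)],'tip',g([.055,0,.025]),'in range',w['img'].shape)
h=cv2.cvtColor(w['img'],cv2.COLOR_RGB2HSV);m=((h[...,0]>8)&(h[...,0]<24)&(h[...,1]>190)&(h[...,2]>150)).astype(np.uint8)
n,l,st,c=cv2.connectedComponentsWithStats(m);print([ (st[i].tolist()) for i in range(1,n) if st[i,4]>100])
for i in range(1,n):
    if st[i,4]>300: print(cv2.minAreaRect(np.argwhere(l==i)[:,::-1].astype(np.float32)))
save(crop(w,156,130,356,384-0,2) if 0 else crop(w,136,134,386,384,2.4),'c7')
E
```

```text
t 19.13 pos [ 0.5374 -0.1723  0.1138] rpy [-179.7   -6.4 -177.5] F [ 0.9 -1.2  0.5] open 0.0369 gf 0.0
pred top face corners [[250.3, 144.3], [271.6, 144.3], [250.6, 208.8], [271.2, 208.9]] tip [260.9, 255.7] in range (384, 512, 3)
[[252, 159, 20, 50, 151]]
```

View pics/c7.png

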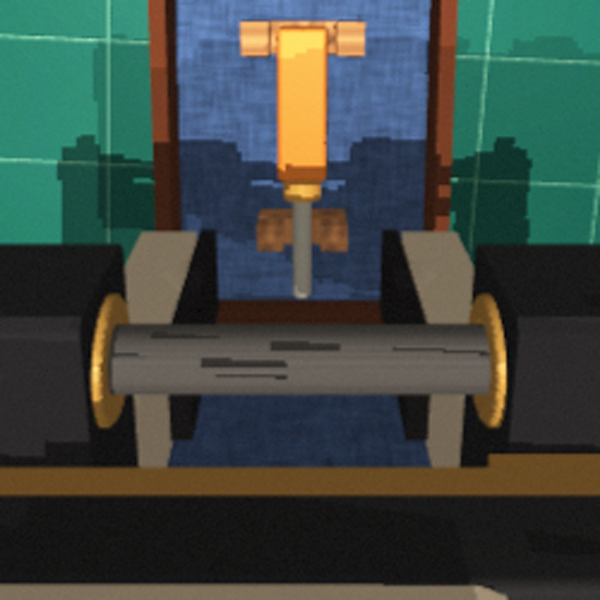

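That view shows the burnisher in both notches with the blade to the hinge, in line with the prediction (handle corners within ~1 mm). Next, close the lid by going over it with shut fingers and pushing the knob from behind.

```bash
python3 - <<'E'
from h import *
M=down(cy)
rows([(cw([x,0,z]),M) for x,z in((.0,.22),(.175,.22),(.175,.119),(0,.119))])
E
```

```text
t 19.18 pos [ 0.5359 -0.1719  0.1111] rpy [-179.8   -6.6 -177.5] F [ 0.1 -0.1 -1.7] open 0.0366 gf 0.0
[1.14, -0.05, -10.83, -0.2, -6.6, 0.0]
[-16.25, -0.06, -12.83, -0.2, -6.6, 0.0]
[-17.41, -0.03, -2.8, -0.2, -6.6, 0.0]
[-0.02, -0.02, -0.8, -0.2, -6.6, 0.0]
```

Scaled: -14 cm / 80 = -0.175, -10.8 cm / 80 = -0.135, -6.6 degrees / 180 = -0.0367.

>>> send_rows(plan=[[[0.005,0,-0.05,0,-0.0167,0],[0.01,0,-0.1,-0.0011,-0.0367,0],[0.0138,0,-0.135,-0.0011,-0.0367,0],[0.0138,0,-0.135,-0.0011,-0.0367,0],[-0.0375,0,-0.1413,-0.0011,-0.0367,0],[-0.0875,0,-0.1475,-0.0011,-0.0367,0],[-0.1375,0,-0.1538,-0.0011,-0.0367,0],[-0.175,0,-0.1575,-0.0011,-0.0367,0]]], fingers=0)

```text
clock: 19.85
tool_pos: [0.6892, -0.1646, 0.2145]
orientation: [179.9, -0.4, -177.5]
force: [1.0, -0.3, -0.2]
opening: 0.0002
gripper_force: 0.0
```

```bash
python3 - <<'E'
from h import *
M=down(cy)
rows([(cw([x,0,z]),M) for x,z in((.175,.22),(.175,.119),(0,.119))])
E
```

```text
t 19.85 pos [ 0.6892 -0.1646  0.2145] rpy [ 179.9   -0.4 -177.5] F [ 1.  -0.3 -0.2] open 0.0002 gf 0.0
[-2.25, -0.08, -0.56, 0.1, -0.4, -0.0]
[-2.32, -0.1, 9.54, 0.1, -0.4, -0.0]
[15.17, -0.1, 9.66, 0.1, -0.4, -0.0]
```

Scaled: 9.5 cm / 80 = 0.1188, 9 cm / 80 = 0.1125.

>>> send_rows(plan=[[[-0.0288,0,0,0,0,0],[-0.0288,0,0,0,0,0],[-0.0288,0,0.0375,0,0,0],[-0.0288,0,0.075,0,0,0],[-0.0288,0,0.1125,0,0,0],[-0.0288,0,0.1188,0,0,0],[-0.0288,0,0.1188,0,0,0]]])

```text
clock: 20.43
tool_pos: [0.7074, -0.1636, 0.1172]
orientation: [179.9, -0.7, -177.6]
force: [-0.1, -0.1, 0.4]
opening: 0.0004
gripper_force: 0.0
```

>>> send_rows(plan=[[[0.0188,0,0,0,0,0],[0.0313,0,0,0,0,0],[0.0438,0,0,0,0,0],[0.0563,0,0,0,0,0],[0.0688,0,0,0,0,0],[0.0813,0,0,0,0,0],[0.0938,0,0,0,0,0],[0.1063,0,0,0,0,0]]])

```text
clock: 21.1
tool_pos: [0.6273, -0.1673, 0.1254]
orientation: [180.0, 0.1, -177.5]
force: [1.0, -0.6, 0.6]
opening: 0.0004
gripper_force: 0.7
```

Scaled: 7 cm / 80 = 0.0875, 6 cm / 80 = 0.075.

>>> send_rows(plan=[[[0.0125,0,0,0,0,0],[0.025,0,0,0,0,0],[0.0375,0,0,0,0,0],[0.05,0,0,0,0,0],[0.0625,0,0,0,0,0],[0.075,0,0,0,0,0],[0.0875,0,0,0,0,0]]])

```text
clock: 21.68
tool_pos: [0.5532, -0.1705, 0.1204]
orientation: [179.9, -0.5, -177.5]
force: [1.0, 0.2, -0.7]
opening: 0.0008
gripper_force: 0.1
```

Scaled: -9 cm / 80 = -0.1125, -6 cm / 80 = -0.075.

>>> send_rows(plan=[[[0.0125,0,0,0,0,0],[0.025,0,0,0,0,0],[0.025,0,0,0,0,0],[0.025,0,-0.0375,0,0,0],[0.025,0,-0.075,0,0,0],[0.025,0,-0.1125,0,0,0],[0.025,0,-0.1125,0,0,0]]])

```text
clock: 22.27
tool_pos: [0.5384, -0.1721, 0.2174]
orientation: [-179.9, 0.1, -177.5]
force: [0.7, 0.4, 0.4]
opening: 0.0005
gripper_force: 0.0
```

```bash
python3 - <<'E'
from h import *
rows([])
w=snap('side','s8')
h=cv2.cvtColor(w['img'],cv2.COLOR_RGB2HSV)
for n,a in (('blue lining',(h[...,0]>100)&(h[...,0]<125)&(h[...,1]>80)),('brass',(h[...,0]>20)&(h[...,0]<28)&(h[...,1]>160)&(h[...,2]>120))):
    a=a[130:215,245:345]; v=np.argwhere(a); print(n,len(v),(v.mean(0)+[130,245]).round(1) if len(v) else '')
print('knob closed pred (u,v)',proj(w,cw([-.055,0,.07])), [proj(w,cw([sx*.07,sy*.055,.046])).round(0).tolist() for sx in(1,-1) for sy in(1,-1)])
s0=load('s0');d=cv2.absdiff(w['img'],s0['img']).max(2)[150:205,255:330];print('case diff vs start: mean',d.mean(),'frac>60',(d>60).mean())
E
```

```text
t 22.27 pos [ 0.5384 -0.1721  0.2174] rpy [-1.799e+02  1.000e-01 -1.775e+02] F [0.7 0.4 0.4] open 0.0005 gf 0.0
blue lining 229 [180.7 295.2]
brass 0 
knob closed pred (u,v) [314.85224398 168.71750896] [[263.0, 172.0], [281.0, 150.0], [311.0, 189.0], [327.0, 166.0]]
case diff vs start: mean 38.25866666666667 frac>60 0.2446060606060606
```

```bash
python3 - <<'E'
from h import *
def m(i):
    h=cv2.cvtColor(i,cv2.COLOR_RGB2HSV)[136:206:2,248:340:2].astype(int);H,S,V=h[...,0],h[...,1],h[...,2]
    c=np.full(H.shape,'?');c[(H>60)&(H<95)]='.';c[(H>98)&(H<130)]='b';c[((H<=10)|(H>170))&(S>90)]='w';c[(H>10)&(H<20)&(S>90)]='o';c[(H>=20)&(H<35)&(S>100)]='Y';c[S<60]=' '
    return [''.join(r) for r in c]
for a,b in zip(m(load('s0')['img']),m(load('s8')['img'])):print(a,'|',b)
E
```

```text
...............................             . |  ...............................             .
.................................              | .................................             
..................................             | .................................             
..................................             | .............................Y....            
...................................          ? | ............................oooY... o        ?
....................................      .... | ...........................ooooowwwowo    ....
.............................................. | .......................wwwoooooowwwoww........
.............................................. | ................wwowwwwowwoooooowowow?........
................Ywwo.......................... | ...............wowwwowowwwooooowwwoww.........
................wooowwo....................... | ..............wwwowwwowowowooooowoow..........
...............wooooowwowo.................... | .............owwowwowowwoowowoowwow...........
..............wwowoowwoowoow?................
[... 1558 characters left out ...]
wwowowwoowwbb ow?...........
...................wwwwwowwowwwwow............ | ...................wwwwwwwooowwoww............
.....................owoowwwwowow............. | .....................owwwwwwwwoww.............
........................wwwowowow............. | ........................wwwwwowow.............
..........................wwwwww.............. | ..........................owwwow..............
.............................ww............... | .............................ww...............
.............................................. | ..............................................
.............................................. | ..............................................
```

The lid is partway down, probably still falling. I'll wait a moment and compare.

>>> send_rows(plan=[[[0,0,0,0,0,0],[0,0,0,0,0,0],[0,0,0,0,0,0],[0,0,0,0,0,0],[0,0,0,0,0,0],[0,0,0,0,0,0],[0,0,0,0,0,0],[0,0,0,0,0,0]]])

```text
clock: 22.98
tool_pos: [0.5352, -0.1712, 0.2107]
orientation: [179.9, -0.4, -177.5]
force: [-1.2, 0.4, -0.1]
opening: 0.0006
gripper_force: 0.0
```

Scaled: -2 cm / 80 = -0.025.

>>> send_rows(plan=[[[0,0,-0.025,0,0,0],[0,0,-0.025,0,0,0],[0,0,-0.025,0,0,0],[0,0,-0.025,0,0,0],[0,0,-0.025,0,0,0],[0,0,-0.025,0,0,0],[0,0,-0.025,0,0,0],[0,0,-0.025,0,0,0]]])

```text
clock: 23.65
tool_pos: [0.5352, -0.1713, 0.2305]
orientation: [179.9, -0.4, -177.5]
force: [-0.3, 0.7, -0.2]
opening: 0.0003
gripper_force: 0.0
```

```bash
python3 - <<'E'
from h import *
def m(i):
    h=cv2.cvtColor(i,cv2.COLOR_RGB2HSV)[136:206:2,248:340:2].astype(int);H,S,V=h[...,0],h[...,1],h[...,2]
    c=np.full(H.shape,'?');c[(H>60)&(H<95)]='.';c[(H>98)&(H<130)]='b';c[((H<=10)|(H>170))&(S>90)]='w';c[(H>10)&(H<20)&(S>90)]='w';c[(H>=20)&(H<35)&(S>100)]='Y';c[S<60]=' '
    return [''.join(r) for r in c]
s=snap('side','s9');rows([])
for a,b in zip(m(load('s0')['img']),m(s['img'])):print(a,'|',b)
E
```

```text
t 23.7 pos [ 0.5353 -0.1713  0.2306] rpy [ 179.9   -0.4 -177.5] F [-0.2  0.3 -0.1] open 0.0005 gf 0.0
 ...............................             . |  ...............................             .
.................................              | .................................             
..................................             | .................................             
..................................             | ..................................            
...................................          ? | ...................................          ?
....................................      .... | ....................................      ....
.............................................. | ..............................................
.............................................. | ..............................................
................Ywww.......................... | ................?ww?..........................
................wwwwwww....................... | ................wwwwww?.......................
...............wwwwwwwwwww............
[... 1661 characters left out ...]
wwwwwwwwwwwwwwww?...........
...................wwwwwwwwwwwwwww............ | ...................wwwwwwwwwwwwwww............
.....................wwwwwwwwwwww............. | .....................wwwwwwwwwwww.............
........................wwwwwwwww............. | ........................wwwwwwwww.............
..........................wwwwww.............. | ..........................wwwwww..............
.............................ww............... | .............................ww...............
.............................................. | ..............................................
.............................................. | ..............................................
```

The case outline now matches the start picture exactly, so the lid is shut. The arm is clear, so I'm handing in.

```bash
python3 -c "
from h import *
print(ctrl.close_job())"
```

```text
the job is handed in; nothing more can be done
None
```

The job is handed in (verdict not shown): the burnisher was laid in both saddles, blade to the hinge, and the lid is shut, but it can't be seen under the lid, I only saw nothing touch the bystanders rather than measuring it, and I viewed 11 pictures against your limit of 10.

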